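# Ease the bare paper core off the roll holder's rod

## Task

Take the bare wooden core with the red bands off the roll holder by easing it along the rod and over the open brass-tipped end, feeling your way so that it never binds hard on the rod: the rod may point a little to one side and up or down. Then lay it gently on its side in the empty wooden cradle, snug between the two ridges and about centred along them, and let go. Do not let the core drop or touch the desk, and leave the spare core and everything else where it is.

Things in the scene. Friction and masses are not known exactly. Their poses are not given: they have to be found in the camera images.
- holder: Roll holder fixed to the desk: dark steel foot 100 x 130 x 12 mm, round post and a dark round head 44 mm across, from y = +18 to y = -18 mm, top 152 mm above the desk. Origin: desk level under the post's axis. A steel rod of 16 mm diameter runs from the head roughly level and along the holder's -y, about 130 mm up, open brass tip about 185 mm from the origin. Core on rod: press with at most 12 N
- rod_ref (a point): Point on the rod's axis, 67 mm from the holder's origin towards its -y, 130 mm above the desk; axes as the holder's, NOT the rod's. The rod is turned about this point by unmeasured angles, up to 0.09 rad to either side and up to 0.06 rad up or down, so its tip, 118 mm farther on, is up to 11 mm to the side of the holder's -y line and up to 7 mm higher or lower. It is stiff and does not give: find its line by feel
- core_center (a point): Centre of the core to take off: light wooden sleeve, a red band at each end, 46 mm outer diameter, 36 mm long, bore 19 mm right through (1.5 mm of play round the rod), 40 to 90 g; y is its axis. It hangs loose on the rod, 60 to 74 mm from the holder's origin, 1.5 mm below the rod's axis, its axis up to 0.1 rad off the rod's. Free of the rod when over 203 mm from the holder's origin along -y
- cradle_empty: The empty cradle, fixed to the desk: dark wooden base 85 (x) x 66 (y) x 10 mm, origin at the centre of its underside; two ridges run along its y axis, each 12 mm wide, 19 mm high above the desk, their inner edges 28 mm apart (x = +14 and -14 mm); a grey pad lies between them. A core lies on the two inner edges with its axis along the cradle's y
- cradle_empty_seat (a point): Where the centre of a core lies when properly seated in the empty cradle: 37 mm above the desk, in the middle between the ridges; axes as the cradle's
- spare_center (a point): Centre of the spare core, dark wood with blue bands, of the same size, lying loose in the other, equal cradle, 37 mm above the desk; its y axis is its own axis. Leave it there
- mug: Blue mug, 80 mm across, 95 mm high, handle on its +y side; origin at the centre of its underside. Leave alone
- ink: Small amber jar with a black cap, 48 mm across, 60 mm high; origin at the centre of its underside. Leave alone
- notebook: Blue notebook 150 (x) x 210 (y) x 16 mm lying flat; origin at the centre of its underside. Leave alone
- brush: Dusting brush lying on the desk along its own x, about 200 mm long; leave alone
- clock: Wooden clock 50 (x) x 100 (y) x 85 mm; origin at the centre of its underside. Leave alone
- stamp_box: Cork-covered box 90 (x) x 130 (y) x 55 mm; origin at the centre of its underside. Leave alone
Things that resemble listed ones, but are neither listed nor needed, are in the scene too. Leave any purple look-alike of the part that bears core_center alone. Several things have the shape of the holder; the one meant has the colours described above.

How it is judged (in metres and radians):
On the way:
1. the core has been drawn off the open end of the rod (its centre more than 203 mm from the holder's origin along the holder's -y) and is held up, its centre above 100 mm (y of core_center in the frame of holder below -0.203 m and height (world z) of core_center above 0.1 m), for 0.1 s.
At the end, for the whole second after the job is handed in: the core lies at rest and released in the empty cradle: its centre within 12 mm of the seat point (within 5 mm across the ridges, 4 mm below to 3 mm above in height), its axis within 0.15 rad of the cradle's y (horizontal distance between core_center and cradle_empty_seat below 0.012 m and x of core_center in the frame of cradle_empty_seat between -0.005 and 0.005 m and z of core_center in the frame of cradle_empty_seat between -0.004 and 0.003 m and angle between the y axis of core_center and the y axis of cradle_empty_seat, either way round below 0.15 rad and linear speed of core below 0.02 m/s and contact force between the fingers and core below 0.1 N); the robot touches nothing.
It fails at once if the core presses on the holder or its rod with more than 12 N (contact force between core and holder above 12 N).
It fails at once if the core touches the desk (contact force between core and table above 0.2 N).
It fails at once if the core is dropped or pressed hard into the cradle (more than 30 N) (contact force between core and cradle_empty above 30 N).
It fails at once if the arm or gripper knocks the holder with more than 15 N (contact force between any of the arm, the fingers and holder above 15 N).
It fails at once if the spare core or another thing on the desk is moved by more than 20 mm (distance of any of mug, ink, notebook, brush, clock, stamp_box, spare_center from where it was at the start of the episode above 0.02 m).
It also fails if it takes over 64 s, if anything falls off the work surface, if the arm or the gripper's body presses on something with over 40 N, if the wrist force passes 120 N, or if a joint passes its speed limit or range.

## Robot

A 6-joint arm with a two-finger parallel gripper is mounted at the origin on the work surface. World frame = base frame: x ahead of the robot, y to its left, z up, the work surface at z = 0. Lengths are in mm, angles in rad, forces in N, time in s.
With the tool pointing down it reaches from about 400 to 925 mm from the base axis. Payload 12.5 kg.
Tool frame: the origin (TCP) lies midway between the tips of the shut fingers; the grasp point (between the pads) lies 19 mm behind it; z points along the fingers, y is the line along which they close (so a half turn about z gives the same grasp; the last joint's range is limited). The gripper opens to 95 mm and grips with 3 to 60 N. Pads are 20 mm wide; open, the fingers measure 119 mm over their backs; the gripper's body (75 mm by 180 mm) begins 59 mm behind the grasp point.
Start: joints at [1.18, 0.491, 1.559, -0, 1.092, -0.106], TCP at [175.586, 599.847, 214.661] pointing down, gripper open.
Joint ranges: [-3.1, 3.1], [-0.84, 2.19], [0.05, 2.79], [-1.13, 4.28], [0.06, 2.93], [-2.69, 2.69]. Speed limits (rad/s): [2.22, 2.22, 2.79, 3.14, 3.14, 3.14].

## Interface

Orientations are given as a unit quaternion [w, x, y, z].
In Python, from station import get_state, capture, ticket, nets gives the robot as it stands. The module is installed in compiled form; this text tells all that it offers.
- The arm moves only by the tool move_arm, never from a script. Its argument "targets" is a list of rows, each a list of 7 numbers: the shift along the tool's x, y, z in mm, then the turn, a rotation vector about the tool's x, y, z in rad, then the finger opening in mm, from 0 to 95.1. In form: [[tx, ty, tz, wx, wy, wz, gripper], ...]. A call has 1 to 12 rows; each row shifts and turns the commanded pose from where the row before left it, along the tool's axes as they then stand; what a row does not reach is not made up. A row lasts 1/10 s, in which the tool goes at most 50 mm and 8.59 degrees, less where a joint would pass 70% of its speed; a pose out of reach is approached as far as the arm can. A call with a gripper value outside its range is refused whole. The fingers move at their own pace and stop on an object; "grip_force" is the grip in N (left out, the last holds). Time passes only in rows, so rows that do not move let the fingers close. It gives the time, the measured TCP pose, the force, the opening and the grip force at its end, in the units of the state.
- get_state(): the state, without advancing time (a new reading comes with each control period).
- capture(name): name is "side" or "top" or "wrist"; returns a dict with "frame" (400x640x3 uint8, blue, green, red), "depth" (400x640 float32, mm along the optical axis (not along the pixel's ray), 0 where there is no reading), "camera_matrix" (3x3 intrinsics, pixels), "R" (3x3) and "t" (3): a world point X has camera coordinates R X + t; the wrist camera has in their place "hand_eye" (4x4, takes a point from camera to tool coordinates, whose origin is the TCP and whose axes are the flange's). Camera axes: x right, y down, z forward; pixel columns grow to the right and rows downward; lengths in mm; the calibration is good to about 2 mm. A picture is of the moment at which its call begins: read the wrist's pose just before it.
- ticket.finish_job(): hands the job in; it is judged then, once.
Trained networks look in the newest picture that a camera, given by its name, has taken for a name from the list of things; names that differ only in an ending like _2 or _b are one class to them, and where a whole thing is asked for, a point or a joint stands for the part that bears it (a point fixed in the world has none). Each returns a list of dicts, best first, with "score" (0 to 1); they miss things now and then, are a little off and sometimes report something else, mostly with a low value. They report only what shows in the picture. A call takes as long as a camera call. They do not tell look-alikes from the thing itself.
- nets.spot_in(camera, thing): "centre" ([column, row] in pixels, amid what is visible of it).
The state is a dict: "t": time; "joint_pos": joint angles; "dq": joint speeds; "tau": joint torques, N m; "tcp_pos": TCP position; "eef_rot": TCP orientation; "contact_force": force on the tool from outside, world axes, zero at the start; "moment": the same for the moment, N m; "opening": finger opening in mm; "finger_force": force on a finger pad.
Only numpy, scipy, OpenCV 4.12 (cv2) and the standard library are available. Lean on these libraries where they do the work, as an engineer would, in place of code of your own. Each camera call takes 0.05 s, during which the arm holds its last target. There are 200 camera calls.

## Working session

There is one attempt and no reset: what is moved stays moved. The work goes in short steps, Python scripts to look and compute and a tool call to move; the robot and the scene stay as the last step left them, time stands still between calls to the robot, and variables do not carry over. Pictures are saved under pics/ and viewed, at most 10 in all, crops included, and the job is handed in when it is done.

Besides the shell and the picture viewer there is one more tool, called after "Request:" as name(argument=value, ...) on one line, values as JSON. move_arm: Moves the arm, as the interface text tells. Its arguments: {"type":"object","properties":{"targets":{"type":"array"},"grip_force":{"type":"number"}},"required":["targets"]}

```bash
mkdir -p pics
cat > h.py <<'E'
import numpy as np, cv2
from station import get_state, capture, ticket, nets
from scipy.spatial.transform import Rotation as Ro
def w(c,u,v,d):
    K=c["camera_matrix"]; p=np.array([(u-K[0,2])*d/K[0,0],(v-K[1,2])*d/K[1,1],d])
    return np.array(c["R"]).T@(p-np.array(c["t"]))
def cloud(c,s=None):
    K=c["camera_matrix"]; d=c["depth"]; v,u=np.mgrid[:400,:640]
    P=np.stack([(u-K[0,2])*d/K[0,0],(v-K[1,2])*d/K[1,1],d],-1)
    if "hand_eye" in c:
        H=np.array(c["hand_eye"]); q=s["eef_rot"]; R=Ro.from_quat([q[1],q[2],q[3],q[0]]).as_matrix()
        return (P@H[:3,:3].T+H[:3,3])@R.T+np.array(s["tcp_pos"])
    return (P-np.array(c["t"]).reshape(3))@np.array(c["R"])
E
python3 - <<'E'
from h import *
s=get_state(); print(s["tcp_pos"],s["eef_rot"])
for n in["side","top"]:
    c=capture(n); cv2.imwrite(f"pics/{n}0.png",c["frame"]); P=cloud(c); np.savez(f"{n}0.npz",P=P,d=c["depth"],f=c["frame"])
    for t in["holder","core_center","cradle_empty","spare_center","mug","ink","clock","stamp_box","notebook","brush"]:
        for r in nets.spot_in(n,t)[:4]:
            u,v=map(int,r["centre"]); print(n,t,u,v,round(r["score"],2),P[v,u].round())
E
```

```text
[175.47523894 599.58691242 214.03975173] [-1.24937452e-04  1.41896040e-01  9.89881392e-01 -5.72581222e-04]
side holder 259 256 0.6 [516. 261.  80.]
side core_center 235 227 0.68 [672. 218.  35.]
side cradle_empty 338 196 0.71 [ 514. -102.    8.]
side cradle_empty 261 256 0.67 [548. 232.  10.]
side spare_center 360 160 0.64 [ 535. -249.   50.]
side mug 284 152 0.94 [733. -79.  96.]
side ink 278 184 0.71 [672.  19.  63.]
side clock 246 191 0.8 [723. 113.  75.]
side stamp_box 186 294 0.69 [596. 469.  60.]
side stamp_box 262 228 0.32 [539. 215. 150.]
side notebook 355 125 0.69 [ 679. -412.   14.]
side brush 418 141 0.61 [ 444. -486.   20.]
side brush 277 184 0.32 [677.  18.  58.]
side brush 259 253 0.3 [521. 256.  85.]
top holder 229 192 0.77 [531. 253.  48.]
top holder 222 287 0.64 [280. 245. 129.]
top holder 356 112 0.35 [ 775. -108.    2.]
top core_center 239 184 0.66 [540. 204. 150.]
top core_center 245 143 0.56 [672. 213.  39.]
top core_center 320 141 0.53 [672.  -2.  64.]
top cradle_empty 357 197 0.78 [ 521. -108.    9.]
top spare_center 411 189 0.51 [ 538. -252.   63.]
top mug 357 113 0.79 [ 772. -111.    5.]
top ink 321 139 0.76 [679.  -4.  62.]
top ink 413 186 0.68 [ 547. -259.   60.]
top ink 284 113 0.18 [746.  98.  86.]
top clock 287 114 0.68 [743.  89.  86.]
top stamp_box 156 161 0.9 [617. 458.  56.]
top notebook 461 146 0.84 [ 670. -410.   16.]
top brush 469 245 0.85 [ 385. -422.   21.]
```

View pics/top0.png

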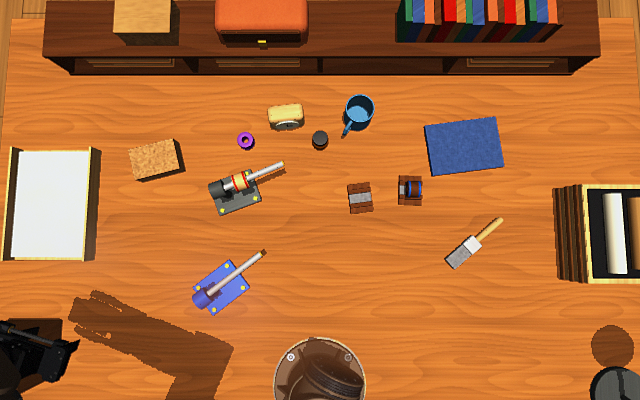

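View pics/side0.png

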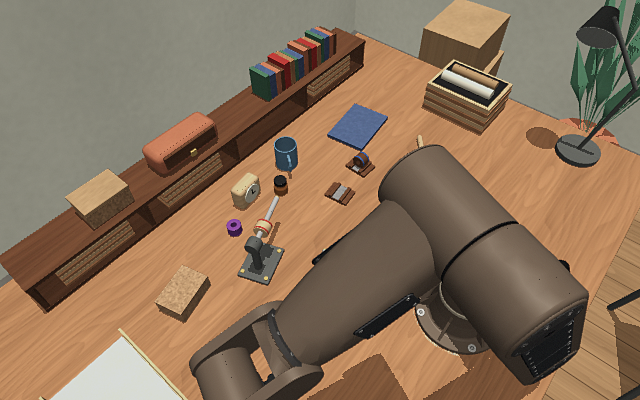

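The top view shows the holder at (229,192), the red-banded core at (239,184) and the rod tip at (284,163). The empty cradle is at (359,197) and the spare at (411,190). The blue holder and the purple core are look-alikes.

Run:
```python
from h import *
z=np.load("top0.npz"); P=z["P"];f=z["f"]
sub=P[150:225,195:300].reshape(-1,3); c=f[150:225,195:300].reshape(-1,3)
m=(sub[:,2]>100)&(sub[:,2]<175)&(sub[:,0]>450); q=sub[m]
print(len(q)); 
ctr=q[:,:2].mean(0); d=np.linalg.svd(q[:,:2]-ctr)[2][0]; d*=-np.sign(d[1]); print("ctr",ctr,"dir",d,np.arctan2(d[1],d[0]))
a=(q[:,:2]-ctr)@d; n=(q[:,:2]-ctr)@[-d[1],d[0]]
for lo in range(-120,150,10):
    k=(a>=lo)&(a<lo+10)
    if k.any(): print(lo,k.sum(),n[k].min().round(1),n[k].max().round(1),n[k].mean().round(1),np.percentile(q[k,2],80).round(1), q[k].mean(0).round(1), c[m][k].mean(0).round())
# foot
fm=(sub[:,2]>7)&(sub[:,2]<18)&(c.max(1)<110)
print(cv2.minAreaRect(sub[fm][:,:2].astype(np.float32)),fm.sum())
# cradle
s2=P[175:220,335:385].reshape(-1,3); cm=(s2[:,2]>6); print(cv2.minAreaRect(s2[cm][:,:2].astype(np.float32)),cm.sum())
```

```text
821
ctr [548.55955016 204.93639666] dir [ 0.39330378 -0.91940858] -1.1665741087656507
-90 1 -2.4 -2.4 -2.4 145.3 [514.5 278.5 145.3] [ 65. 110. 176.]
-80 63 -16.3 23.0 0.6 152.1 [519.7 273.9 147.8] [71. 76. 77.]
-70 66 -17.5 24.7 1.5 151.5 [524.3 265.3 147.5] [71. 76. 76.]
-60 69 -18.2 24.5 0.9 151.9 [527.7 255.8 147.6] [72. 76. 75.]
-50 69 -17.8 23.1 2.3 150.2 [532.7 247.7 141.9] [69. 72. 72.]
-40 24 -6.5 7.1 -0.2 140.1 [534.5 237.3 138. ] [187. 191. 195.]
-30 24 -6.5 7.8 -0.4 139.8 [538.3 228.  137.9] [184. 187. 189.]
-20 51 -21.7 22.6 -2.2 152.3 [541.2 216.5 147.3] [ 44.  75. 204.]
-10 68 -22.1 21.7 -2.6 150.8 [544.2 208.5 147.1] [105. 185. 212.]
0 72 -22.0 22.8 -2.0 151.7 [548.7 199.4 147. ] [106. 188. 216.]
10 76 -21.8 22.4 -1.6 150.7 [553.1 190.2 144.8] [ 47.  80. 181.]
20 23 -6.3 8.2 0.1 136.9 [558.5 182.  136. ] [184. 189. 193.]
30 24 -6.0 8.6 0.7 137.4 [563.  172.9 135.4] [180. 187. 195.]
40 22 -5.2 9.9 0.5 137.1 [566.6 164.  134.9] [177. 184. 193.]
50 24 -5.9 8.7 0.7 136.5 [570.8 154.7 134.5] [179. 187. 196.]
60 23 -5.3 9.3 1.2 136.5 [575.2 145.6 134.6] [186. 193. 202.]
70 23 -6.0 8.9 0.9 136.9 [578.9 136.3 134.5] [177. 185. 195.]
80 24 -5.1 10.1 1.3 135.5 [583.1 127.4 133.2] [183. 190. 199.]
90 23 -5.8 8.9 1.5 136.7 [587.3 118.1 134.5] [183. 191. 200.]
100 23 -5.3 9.0 1.3 134.6 [591.1 108.8 133.3] [180. 187. 195.]
110 24 -5.5 9.7 1.2 135.4 [594.9  99.6 133.1] [162. 187. 203.]
120 5 -4.3 6.8 1.0 135.5 [597.2  93.7 133.4] [ 25. 149. 210.]
((534.9501342773438, 243.7841796875), (100.26873779296875, 129.25253295898438), 20.092382431030273) 379
((496.0797424316406, -84.20881652832031), (121.79590606689453, 205.49029541015625), 17.723007202148438) 691
```

```bash
cat >> h.py <<'E'
def plan(pos,yangle,N,s=None,g=95):
    """rows to bring TCP to pos (world) with tool down and tool y at yangle (rad)"""
    s=s or get_state(); q=s["eef_rot"]; R0=Ro.from_quat([q[1],q[2],q[3],q[0]])
    y=np.array([np.cos(yangle),np.sin(yangle),0]); z=np.array([0,0,-1.]); x=np.cross(y,z)
    R1=Ro.from_matrix(np.stack([x,y,z],1)); rv=(R0.inv()*R1).as_rotvec()/N
    st=(np.array(pos)-np.array(s["tcp_pos"]))/N; R=R0
    for i in range(N):
        print([*map(float,R.inv().apply(st).round(1)),*map(float,rv.round(4)),g]); R=R*Ro.from_rotvec(rv)
E
python3 - <<'E'
from h import *
plan([546,204,265],np.deg2rad(23.7),12)
E
```

```text
[-38.9, -23.0, -4.2, 0.0, -0.0, 0.0727, 95]
[-40.5, -20.1, -4.2, 0.0, -0.0, 0.0727, 95]
[-41.8, -17.1, -4.2, 0.0, -0.0, 0.0727, 95]
[-42.9, -14.0, -4.2, 0.0, -0.0, 0.0727, 95]
[-43.8, -10.9, -4.2, 0.0, -0.0, 0.0727, 95]
[-44.5, -7.7, -4.2, 0.0, -0.0, 0.0727, 95]
[-45.0, -4.4, -4.2, 0.0, -0.0, 0.0727, 95]
[-45.2, -1.1, -4.2, 0.0, -0.0, 0.0727, 95]
[-45.1, 2.2, -4.2, 0.0, -0.0, 0.0727, 95]
[-44.8, 5.4, -4.2, 0.0, -0.0, 0.0727, 95]
[-44.3, 8.7, -4.2, 0.0, -0.0, 0.0727, 95]
[-43.6, 11.9, -4.2, 0.0, -0.0, 0.0727, 95]
```

Request:
move_arm(targets=[[-38.9,-23,-4.2,0,0,0.0727,95],[-40.5,-20.1,-4.2,0,0,0.0727,95],[-41.8,-17.1,-4.2,0,0,0.0727,95],[-42.9,-14,-4.2,0,0,0.0727,95],[-43.8,-10.9,-4.2,0,0,0.0727,95],[-44.5,-7.7,-4.2,0,0,0.0727,95],[-45,-4.4,-4.2,0,0,0.0727,95],[-45.2,-1.1,-4.2,0,0,0.0727,95],[-45.1,2.2,-4.2,0,0,0.0727,95],[-44.8,5.4,-4.2,0,0,0.0727,95],[-44.3,8.7,-4.2,0,0,0.0727,95],[-43.6,11.9,-4.2,0,0,0.0727,95]])

```text
t: 2.3
tcp_pos: [547.0, 202.5, 265.4]
eef_rot: [0.0, 0.548, 0.836, 0.0]
contact_force: [-0.8, 1.2, 0.5]
opening: 94.6
finger_force: 0.0
```

Request:
move_arm(targets=[[0,0,0,0,0,0,95],[0,0,0,0,0,0,95],[0,0,0,0,0,0,95]])

```text
t: 2.6
tcp_pos: [545.3, 204.6, 264.9]
eef_rot: [-0.0, 0.546, 0.838, -0.0]
contact_force: [-1.1, 0.9, 0.3]
opening: 94.8
finger_force: 0.0
```

Run:
```python
from h import *
s=get_state(); c=capture("wrist"); cv2.imwrite("pics/w1.png",c["frame"]); P=cloud(c,s); np.savez("w1.npz",P=P,d=c["depth"],f=c["frame"])
print(s["tcp_pos"],s["eef_rot"],s["contact_force"],s["joint_pos"]); print(c["hand_eye"])
```

```text
[545.32190622 204.64680655 264.92338124] [-2.31014548e-04  5.46412757e-01  8.37515995e-01 -5.99829715e-05] [-1.13673902  0.88707366  0.29915487] [ 2.45508469e-01  3.83370113e-01  1.59953472e+00  2.80880099e-04
  1.15908983e+00 -1.69250214e-01]
[[ 2.84403792e-04 -9.64697832e-01 -2.63359092e-01  7.51425081e+01]
 [ 9.99999959e-01  2.66676476e-04  1.03059140e-04  8.46900250e-02]
 [-2.91892542e-05 -2.63359110e-01  9.64697869e-01 -1.70285617e+02]
 [ 0.00000000e+00  0.00000000e+00  0.00000000e+00  1.00000000e+00]]
```

View pics/w1.png

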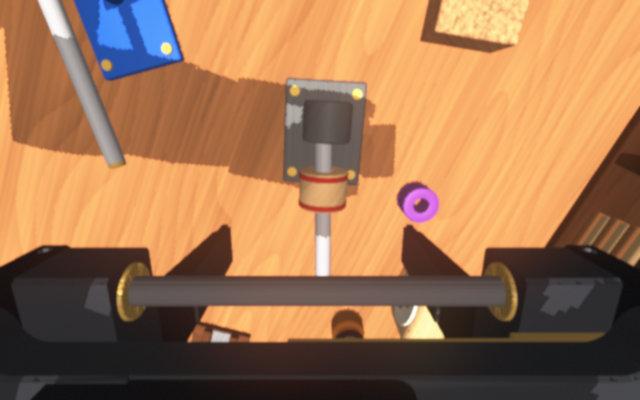

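The wrist view shows the head at (327,122), the core at (323,190) with its bands, and the rod running to (322,270). The core sits between the fingers sideways.

```bash
cat > fit.py <<'E'
from h import *
def fit(P,f,d0,ang=-66.3):
    reg=np.zeros(P.shape[:2],bool); reg[60:274,270:380]=1; reg&=(d0>0)
    d=np.array([np.cos(np.deg2rad(ang)),np.sin(np.deg2rad(ang))]); n=np.array([-d[1],d[0]])
    m=reg&(P[...,2]>100)&(P[...,2]<165); q=P[m]; c=f[m]; o=np.array([540,220.])
    a=(q[:,:2]-o)@d; b=(q[:,:2]-o)@n
    for lo in range(-60,90,6):
        k=(a>=lo)&(a<lo+6)
        if k.sum()>5: print(lo+3,k.sum(),"lat",*np.percentile(b[k],[2,98]).round(1),"mid",((np.percentile(b[k],2)+np.percentile(b[k],98))/2).round(2),"top",np.percentile(q[k,2],90).round(1),c[k].mean(0).round())
    fm=reg&(P[...,2]>7)&(P[...,2]<18)&(f.max(2)<140); 
    print("foot",cv2.minAreaRect(P[fm][:,:2].astype(np.float32)))
z=np.load("w1.npz"); fit(z["P"],z["f"],z["d"])
E
python3 fit.py
```

```text
-57 342 lat -11.6 29.0 mid 8.69 top 152.1 [74. 80. 93.]
-51 343 lat -12.6 28.2 mid 7.79 top 152.1 [74. 80. 91.]
-45 359 lat -12.4 28.2 mid 7.9 top 152.3 [75. 80. 90.]
-39 339 lat -12.7 27.5 mid 7.39 top 152.1 [74. 79. 89.]
-33 333 lat -13.5 27.6 mid 7.06 top 152.2 [74. 79. 88.]
-27 158 lat -10.5 26.6 mid 8.06 top 151.4 [ 97. 101. 111.]
-21 122 lat -3.6 12.0 mid 4.17 top 140.1 [143. 146. 156.]
-15 110 lat -2.7 12.1 mid 4.69 top 140.2 [144. 148. 158.]
-9 111 lat -2.7 12.2 mid 4.75 top 139.6 [144. 148. 159.]
-3 368 lat -15.5 24.1 mid 4.31 top 147.5 [ 93. 117. 146.]
3 346 lat -17.5 26.3 mid 4.39 top 152.5 [ 60.  85. 175.]
9 304 lat -16.7 25.8 mid 4.54 top 152.4 [100. 147. 199.]
15 301 lat -16.8 25.2 mid 4.22 top 152.0 [105. 156. 206.]
21 301 lat -16.8 25.4 mid 4.33 top 152.0 [105. 156. 207.]
27 299 lat -17.8 24.6 mid 3.4 top 151.7 [ 85. 125. 196.]
33 220 lat -17.5 24.7 mid 3.62 top 151.8 [ 70.  99. 195.]
39 32 lat -2.7 11.2 mid 4.23 top 137.9 [144. 155. 179.]
45 92 lat -2.7 11.9 mid 4.59 top 137.6 [145. 153. 174.]
51 93 lat -2.7 12.0 mid 4.66 top 137.2 [144. 152. 174.]
57 92 lat -2.7 12.1 mid 4.69 top 137.1 [146. 154. 176.]
63 88 lat -2.7 12.2 mid 4.74 top 137.0 [179. 186. 205.]
69 89 lat -2.7 12.3 mid 4.79 top 136.8 [220. 225. 238.]
75 86 lat -2.7 12.4 mid 4.83 top 136.3 [220. 226. 239.]
81 91 lat -2.7 12.4 mid 4.87 top 136.3 [220. 226. 239.]
87 87 lat -2.7 12.5 mid 4.91 top 136.1 [219. 225. 238.]
foot ((537.6105346679688, 242.52230834960938), (100.15067291259766, 120.29647827148438), 20.677759170532227)
```

Request:
move_arm(targets=[[-1.8,5.8,10,0,0,-0.002,95],[0,0,30,0,0,0,95],[0,0,40,0,0,0,80],[0,0,40,0,0,0,70],[0,0,22,0,0,0,64],[0,0,7,0,0,0,64],[0,0,0,0,0,0,60],[0,0,0,0,0,0,60],[0,0,0,0,0,0,60]], grip_force=5)

```text
t: 3.55
tcp_pos: [552.6, 205.1, 117.4]
eef_rot: [0.001, 0.546, 0.838, 0.001]
contact_force: [0.0, 0.0, -0.3]
opening: 60.0
finger_force: 0.0
```

Run:
```python
from h import *
s=get_state(); c=capture("wrist"); cv2.imwrite("pics/w2.png",c["frame"]); P=cloud(c,s); np.savez("w2.npz",P=P,d=c["depth"],f=c["frame"])
print(s["tcp_pos"],s["eef_rot"],s["contact_force"],s["moment"],s["opening"])
for i in range(4):
    capture("side"); s=get_state(); print(s["contact_force"].round(2) if hasattr(s["contact_force"],"round") else s["contact_force"], s["tcp_pos"])
```

```text
[552.5592329  205.08343991 117.3841103 ] [7.66058139e-04 5.45873213e-01 8.37866985e-01 8.74439598e-04] [ 0.03298386  0.0278688  -0.27890137] [-0.11621698  0.05299488 -0.01506323] 60.017629414531285
[ 0.21  0.87 -0.62] [552.40528719 204.91442771 117.13470446]
[-0.2   0.36 -0.86] [552.32728679 204.87121329 116.95751179]
[ 0.02 -0.03  0.17] [552.18187707 204.83190609 116.73090077]
[ 0.64 -0.12  0.12] [552.17492473 204.78133193 116.56128425]
```

View pics/w2.png

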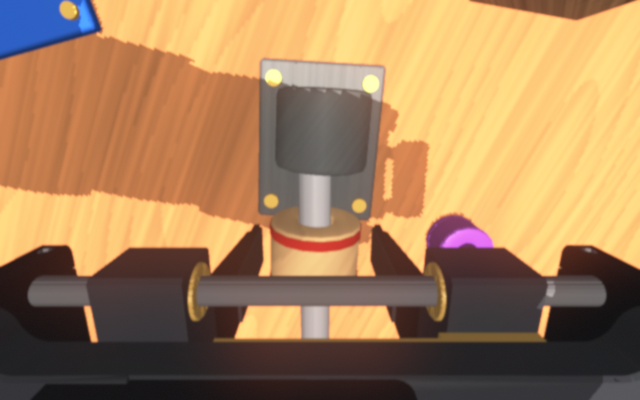

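The core is between the open fingers: core edges are at columns 271–360, the rod at column 315, and the gripper's centre near 320.

Run:
```python
from h import *
c=capture("wrist"); d=c["depth"];K=np.array(c["camera_matrix"]);H=np.array(c["hand_eye"]);print(K[0,2],K[0,0])
v,u=np.mgrid[:400,:640]
P=np.stack([(u-K[0,2])*d/K[0,0],(v-K[1,2])*d/K[1,1],d],-1)@H[:3,:3].T+H[:3,3]
for r in list(range(180,212,6))+list(range(222,276,6))+list(range(306,340,6)):
    p=P[r,265:370]; ok=(d[r,265:370]>0); top=p[ok,2].min(); 
    k=ok&(p[:,2]<top+(9 if not 212<r<276 else 22)); q=p[k]
    print(r,"x",q[:,0].mean().round(1),"y",q[:,1].min().round(1),q[:,1].max().round(1),((q[:,1].min()+q[:,1].max())/2).round(2),"topz",top.round(1))
s=get_state();print(s["tcp_pos"])
```

```text
316.54538524945764 328.85802899017534
180 x 42.2 y -8.3 7.0 -0.67 topz -23.9
186 x 39.4 y -8.3 7.0 -0.65 topz -24.0
192 x 36.4 y -8.4 7.1 -0.64 topz -23.9
198 x 33.5 y -8.4 7.2 -0.62 topz -23.6
204 x 30.5 y -8.0 7.2 -0.38 topz -24.0
210 x 27.5 y -8.0 7.3 -0.37 topz -23.7
222 x 20.3 y -22.7 22.1 -0.28 topz -23.3
228 x 19.7 y -22.9 22.0 -0.43 topz -27.2
234 x 18.8 y -22.8 21.7 -0.58 topz -33.7
240 x 16.8 y -22.5 21.1 -0.71 topz -36.3
246 x 13.9 y -22.7 21.0 -0.83 topz -38.0
252 x 10.8 y -22.8 20.4 -1.22 topz -37.1
258 x 7.6 y -23.0 20.6 -1.2 topz -36.6
264 x 4.5 y -23.2 20.3 -1.45 topz -36.1
270 x 1.4 y -23.3 20.7 -1.35 topz -36.1
306 x 24.5 y -13.4 13.7 0.17 topz -96.0
312 x -29.7 y -8.4 6.9 -0.76 topz -21.3
318 x -33.3 y -8.5 6.9 -0.77 topz -21.5
324 x -37.2 y -7.8 7.0 -0.41 topz -21.2
330 x -40.9 y -7.9 7.0 -0.45 topz -21.1
336 x -45.0 y -8.0 7.1 -0.46 topz -21.4
[552.1136357  204.76529685 116.43613534]
```

Request:
move_arm(targets=[[1.5,-0.5,0,0,0,0,56],[0,0,0,0,0,0,52],[0,0,0,0,0,0,49],[0,0,0,0,0,0,47],[0,0,0,0,0,0,45],[0,0,0,0,0,0,40],[0,0,0,0,0,0,40]], grip_force=5)

```text
t: 4.55
tcp_pos: [550.9, 205.9, 116.0]
eef_rot: [-0.0, 0.546, 0.838, 0.0]
contact_force: [-0.4, -0.1, -0.1]
opening: 45.2
finger_force: 4.9
```

```bash
cat > st.py <<'E'
from h import *
F=[];M=[]
for i in range(4):
    capture("wrist"); s=get_state(); F.append(s["contact_force"]);M.append(s["moment"])
q=s["eef_rot"]; R=Ro.from_quat([q[1],q[2],q[3],q[0]])
print("tcp",np.round(s["tcp_pos"],2),"Ftool",R.inv().apply(np.mean(F,0)).round(2),"sd",np.std(F,0).round(2),"Mtool",R.inv().apply(np.mean(M,0)).round(3),"op",round(s["opening"],2),"ff",s["finger_force"],"t",s["t"])
E
python3 st.py
```

```text
tcp [550.94 205.92 116.01] Ftool [0.43 0.08 0.53] sd [0.48 0.2  0.21] Mtool [ 0.045 -0.054 -0.015] op 45.68 ff 4.929008326143958 t 4.75
```

Request:
move_arm(targets=[[0,0,-0.7,0,0,0,40],[0,0,-0.7,0,0,0,40],[-2,0,0.07,0,0,0,40],[-4,0,0.14,0,0,0,40],[-4,0,0.14,0,0,0,40],[-4,0,0.14,0,0,0,40],[-4,0,0.14,0,0,0,40],[-2,0,0.07,0,0,0,40]], grip_force=6)

```text
t: 5.55
tcp_pos: [559.2, 187.2, 116.7]
eef_rot: [0.0, 0.546, 0.838, 0.0]
contact_force: [-0.2, 0.2, -0.3]
opening: 45.2
finger_force: 5.9
```

```bash
python3 st.py
```

```text
tcp [559.01 187.61 116.72] Ftool [-0.55 -0.03  0.73] sd [0.28 0.06 0.2 ] Mtool [ 0.035 -0.083  0.016] op 45.33 ff 5.916961838956922 t 5.75
```

Request:
move_arm(targets=[[-3,0,0.11,0,0,0,40],[-4,0,0.14,0,0,0,40],[-4,0,0.14,0,0,0,40],[-4,0,0.14,0,0,0,40],[-4,0,0.14,0,0,0,40],[-4,0,0.14,0,0,0,40],[-4,0,0.14,0,0,0,40],[-3,0,0.11,0,0,0,40]])

```text
t: 6.55
tcp_pos: [571.3, 159.8, 115.6]
eef_rot: [-0.0, 0.546, 0.838, 0.0]
contact_force: [0.9, -0.3, -0.9]
opening: 45.5
finger_force: 5.9
```

```bash
cat >> st.py <<'E'
c=capture("wrist"); d=c["depth"];K=np.array(c["camera_matrix"]);H=np.array(c["hand_eye"])
v,u=np.mgrid[:400,:640]
P=np.stack([(u-K[0,2])*d/K[0,0],(v-K[1,2])*d/K[1,1],d],-1)@H[:3,:3].T+H[:3,3]
for r in list(range(120,212,10))+list(range(218,274,9))+list(range(312,340,9)):
    p=P[r,265:370]; ok=(d[r,265:370]>0)&(p[:,2]<0)&(p[:,2]>-60)
    if ok.sum()<4: continue
    top=p[ok,2].min(); k=ok&(p[:,2]<top+(9 if not 212<r<276 else 22)); q=p[k]
    print(r,"x",q[:,0].mean().round(1),"y",q[:,1].min().round(1),q[:,1].max().round(1),((q[:,1].min()+q[:,1].max())/2).round(2),"topz",top.round(1))
E
python3 st.py
```

```text
tcp [571.11 160.18 115.65] Ftool [-0.09 -0.28  1.08] sd [0.26 0.65 0.49] Mtool [ 0.058 -0.032  0.001] op 45.61 ff 5.917096389457583 t 6.75
120 x 69.3 y -7.4 7.5 0.08 topz -24.8
130 x 65.0 y -7.5 7.6 0.07 topz -24.2
140 x 60.5 y -7.6 7.7 0.07 topz -23.8
150 x 56.0 y -7.6 7.8 0.08 topz -23.7
160 x 51.5 y -7.1 7.9 0.37 topz -24.5
170 x 46.8 y -7.3 8.0 0.35 topz -23.0
180 x 42.0 y -7.4 8.0 0.33 topz -23.0
190 x 37.2 y -7.4 7.6 0.09 topz -23.1
200 x 32.2 y -7.5 7.6 0.06 topz -23.0
210 x 27.2 y -7.6 7.7 0.07 topz -22.3
218 x 20.6 y -20.3 20.6 0.13 topz -22.6
227 x 17.7 y -26.9 27.4 0.24 topz -23.1
236 x 16.9 y -25.6 26.3 0.35 topz -32.7
245 x 14.1 y -24.2 24.8 0.27 topz -37.1
254 x 9.7 y -23.0 23.6 0.29 topz -38.1
263 x 5.3 y -22.8 22.8 0.03 topz -41.2
272 x 0.9 y -22.7 22.9 0.1 topz -42.3
312 x -30.3 y -7.3 8.1 0.4 topz -20.5
321 x -35.8 y -7.4 7.5 0.07 topz -20.1
330 x -41.6 y -7.4 7.6 0.08 topz -20.1
```

Request:
move_arm(targets=[[-3,0,0.12,0,0,0,40],[-5,0,0.2,0,0,0,40],[-5,0,0.2,0,0,0,40],[-5,0,0.2,0,0,0,40],[-5,0,0.2,0,0,0,40],[-5,0,0.2,0,0,0,40],[-5,0,0.2,0,0,0,40],[-5,0,0.2,0,0,0,40],[-4,0,0.16,0,0,0,40],[-3,0,0.12,0,0,0,40]])

```text
t: 7.8
tcp_pos: [589.5, 118.6, 113.8]
eef_rot: [0.0, 0.546, 0.838, 0.0]
contact_force: [-0.1, 0.3, -0.8]
opening: 45.2
finger_force: 5.9
```

```bash
python3 st.py
```

```text
tcp [589.29 119.05 113.86] Ftool [0.24 0.11 0.51] sd [0.59 0.24 0.47] Mtool [ 0.048 -0.059 -0.009] op 45.44 ff 5.9171584487194195 t 8.0
120 x 69.3 y -7.4 8.1 0.34 topz -24.1
130 x 65.0 y -7.5 7.6 0.06 topz -23.8
140 x 60.6 y -7.6 7.7 0.07 topz -24.1
150 x 56.1 y -7.7 7.8 0.07 topz -23.6
160 x 51.5 y -7.8 7.8 0.05 topz -23.7
170 x 46.8 y -7.2 7.9 0.34 topz -23.2
180 x 42.0 y -7.4 8.1 0.34 topz -23.4
190 x 37.2 y -7.4 8.1 0.36 topz -22.6
200 x 32.4 y -7.5 7.6 0.03 topz -23.7
210 x 27.2 y -7.6 7.8 0.07 topz -23.1
218 x 20.7 y -20.4 20.5 0.04 topz -22.3
227 x 17.7 y -26.9 27.3 0.16 topz -22.7
236 x 16.9 y -25.7 26.2 0.25 topz -32.3
245 x 14.1 y -24.1 24.4 0.14 topz -36.8
254 x 9.7 y -23.2 23.5 0.17 topz -37.8
263 x 5.4 y -22.6 22.8 0.09 topz -40.6
272 x 0.9 y -22.6 22.9 0.13 topz -42.5
```

Request:
move_arm(targets=[[-3,0,0.12,0,0,0,40],[-5,0,0.2,0,0,0,40],[-5,0,0.2,0,0,0,40],[-5,0,0.2,0,0,0,40],[-5,0,0.2,0,0,0,40],[-5,0,0.2,0,0,0,40],[-5,0,0.2,0,0,0,40],[-5,0,0.2,0,0,0,40],[-5,0,0.2,0,0,0,40],[-5,0,0.2,0,0,0,40],[-7,0,0,0,0,0,40],[-8,0,0,0,0,0,40]])

```text
t: 9.25
tcp_pos: [615.0, 60.9, 112.0]
eef_rot: [-0.0, 0.546, 0.838, 0.0]
contact_force: [-0.2, 0.1, -1.3]
opening: 45.3
finger_force: 5.9
```

Request:
move_arm(targets=[[-6,0,0,0,0,0,40],[-3,0,0,0,0,0,40],[0,0,0,0,0,0,40],[0,0,0,0,0,0,40]], grip_force=9)

```text
t: 9.65
tcp_pos: [618.3, 53.2, 111.9]
eef_rot: [-0.0, 0.546, 0.838, 0.0]
contact_force: [0.0, 0.6, -1.0]
opening: 45.4
finger_force: 8.9
```

```bash
python3 st.py
python3 - <<'E'
from h import *
a=capture("wrist")["frame"]; cv2.imwrite("pics/w3.png",a)
z=np.load("top0.npz"); P=z["P"]; f=z["f"]
c=capture("top"); P=cloud(c); cv2.imwrite("pics/top1.png",cv2.resize(c["frame"][130:230,200:420],(800,364)))
s2=P[170:222,340:382].reshape(-1,3); cm=(s2[:,2]>6)&(s2[:,2]<40); print(cv2.minAreaRect(s2[cm][:,:2].astype(np.float32)),cm.sum())
E
```

```text
tcp [618.29  53.42 112.  ] Ftool [0.09 0.27 0.84] sd [0.21 0.36 0.46] Mtool [ 0.041 -0.028 -0.003] op 45.03 ff 8.881115324795235 t 9.85
120 x 69.3 y -7.4 8.1 0.34 topz -23.6
130 x 64.9 y -7.6 7.6 0.04 topz -23.9
140 x 60.5 y -7.0 7.8 0.37 topz -23.4
150 x 56.0 y -7.8 7.8 0.03 topz -22.9
160 x 51.4 y -7.2 7.9 0.36 topz -23.3
170 x 46.7 y -6.3 6.9 0.32 topz -22.4
218 x 18.5 y -20.4 20.4 -0.02 topz -10.2
227 x 16.0 y -27.1 27.3 0.11 topz -23.2
236 x 16.9 y -25.6 26.3 0.33 topz -32.7
245 x 14.1 y -24.1 24.6 0.23 topz -37.1
254 x 9.7 y -23.1 23.7 0.29 topz -38.1
263 x 5.5 y -22.7 22.8 0.02 topz -41.4
272 x 0.7 y -22.6 22.9 0.13 topz -41.2
((523.1776123046875, -119.5509262084961), (110.26599884033203, 134.07049560546875), 88.05401611328125) 688
```

View pics/w3.png

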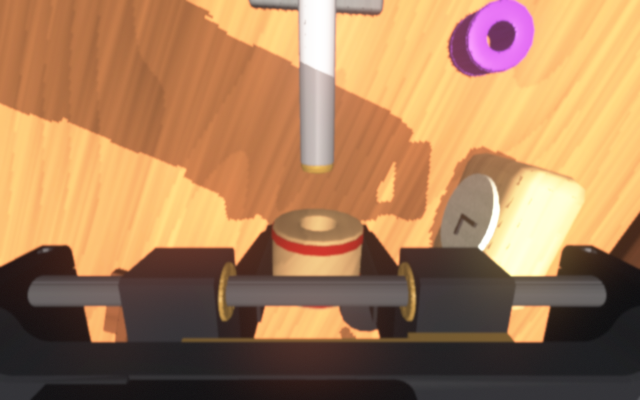

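The core is clear of the rod: the tip is at (317,170), the core's near face starts at row 210, and it sits square in the pads. Next I locate the cradle.

Run:
```python
from h import *
z=np.load("top0.npz"); P=z["P"]; f=z["f"].astype(int)
r=np.s_[175:222,338:384]; p=P[r]; c=f[r]
m=(p[...,2]>5)&(p[...,2]<30)
n,l,st,_=cv2.connectedComponentsWithStats(m.astype(np.uint8)); i=1+st[1:,4].argmax(); m=l==i; print(st[i])
q=p[m]; print(cv2.minAreaRect(q[:,:2].astype(np.float32)),q.mean(0))
hi=m&(p[...,2]>15.5); Q=p[hi]; print(hi.sum(),cv2.minAreaRect(Q[:,:2].astype(np.float32)),Q.mean(0))
g=m&((c.max(-1)-c.min(-1))<25)&(c.min(-1)>90); Q=p[g]; print(g.sum(),cv2.minAreaRect(Q[:,:2].astype(np.float32)),Q.mean(0))
```

```text
[  9   7  27  32 680]
((516.9810180664062, -116.66429901123047), (90.52272033691406, 66.24805450439453), 7.709732532501221) [ 518.41582859 -116.19411429   13.50416817]
204 ((523.0827026367188, -115.64460754394531), (72.68063354492188, 64.76409912109375), 7.777817726135254) [ 518.928484   -116.89995951   19.30497927]
181 ((520.1340942382812, -116.297119140625), (25.03630828857422, 61.247093200683594), 7.687999725341797) [ 519.91840413 -116.12006664   11.73525603]
```

View pics/top1.png

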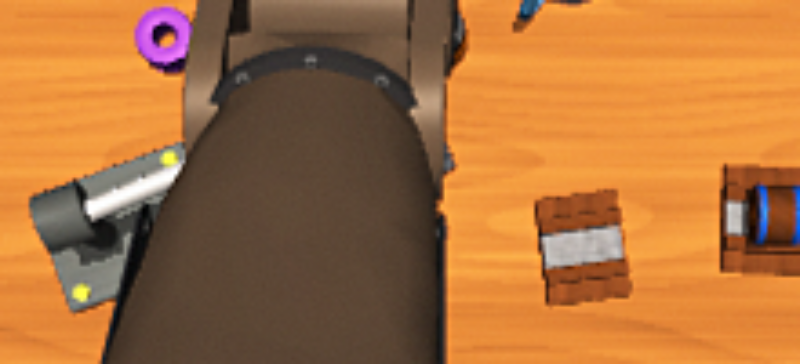

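Cradle centre is about (519.5, -116.3), and its y axis lies at 97.7°. I'll lift and pass just beyond it so the wrist camera can see it.

Run:
```python
from h import *
s=get_state(); s=dict(s); s["tcp_pos"]=np.array(s["tcp_pos"])+[0,0,43]
plan([529,-186,155],np.deg2rad(7.7),10,s,40)
```

```text
[-18.3, -17.8, -0.0, 0.0, -0.0, 0.0281, 40]
[-18.8, -17.3, -0.0, 0.0, -0.0, 0.0281, 40]
[-19.3, -16.8, -0.0, 0.0, -0.0, 0.0281, 40]
[-19.7, -16.2, -0.0, 0.0, -0.0, 0.0281, 40]
[-20.2, -15.7, -0.0, 0.0, -0.0, 0.0281, 40]
[-20.6, -15.1, -0.0, 0.0, -0.0, 0.0281, 40]
[-21.0, -14.5, -0.0, 0.0, -0.0, 0.0281, 40]
[-21.4, -13.9, -0.0, 0.0, -0.0, 0.0281, 40]
[-21.8, -13.3, -0.0, 0.0, -0.0, 0.0281, 40]
[-22.2, -12.7, -0.0, 0.0, -0.0, 0.0281, 40]
```

Request:
move_arm(targets=[[0,0,-13,0,0,0,40],[0,0,-17,0,0,0,40],[0,0,-13,0,0,0,40]])

```text
t: 10.3
tcp_pos: [618.7, 53.2, 156.7]
eef_rot: [0.0, 0.546, 0.838, 0.0]
contact_force: [0.2, -0.3, -0.4]
opening: 45.3
finger_force: 8.9
```

Request:
move_arm(targets=[[-9.2,-8.9,0,0,0,0,40],[-18.3,-17.8,0,0,0,0.0281,40],[-18.8,-17.3,0,0,0,0.0281,40],[-19.3,-16.8,0,0,0,0.0281,40],[-19.7,-16.2,0,0,0,0.0281,40],[-20.2,-15.7,0,0,0,0.0281,40],[-20.6,-15.1,0,0,0,0.0281,40],[-21,-14.5,0,0,0,0.0281,40],[-21.4,-13.9,0,0,0,0.0281,40],[-21.8,-13.3,0,0,0,0.0281,40],[-11.5,-5,0,0,0,0.0281,40],[0,0,0,0,0,0,40]])

```text
t: 11.5
tcp_pos: [530.0, -187.8, 154.8]
eef_rot: [-0.0, 0.659, 0.752, 0.0]
contact_force: [0.6, -0.2, -0.4]
opening: 45.2
finger_force: 8.9
```

Run:
```python
from h import *
for _ in range(5): capture("side")
s=get_state(); c=capture("wrist"); P=cloud(c,s); cv2.imwrite("pics/w4.png",c["frame"]); np.savez("w4.npz",P=P,f=c["frame"],d=c["depth"])
print(s["tcp_pos"],s["eef_rot"],s["finger_force"],s["opening"],s["t"])
f=c["frame"].astype(int); near=(np.hypot(P[...,0]-519.5,P[...,1]+116.3)<75)&(c["depth"]>0)
m=near&(P[...,2]>5)&(P[...,2]<30)
n,l,st,_=cv2.connectedComponentsWithStats(m.astype(np.uint8)); i=1+st[1:,4].argmax(); m=l==i; print(st[i])
print(cv2.minAreaRect(P[m][:,:2].astype(np.float32)))
hi=m&(P[...,2]>15.5)
n,l,st,_=cv2.connectedComponentsWithStats(hi.astype(np.uint8))
for i in range(1,n):
    if st[i,4]>100: print(st[i],cv2.minAreaRect(P[l==i][:,:2].astype(np.float32)),P[l==i][:,2].mean())
g=m&((f.max(-1)-f.min(-1))<30)&(f.min(-1)>90)&(P[...,2]<15.5); print(g.sum(),cv2.minAreaRect(P[g][:,:2].astype(np.float32)),P[g].mean(0))
```

```text
[ 530.77893464 -185.47752698  154.86886231] [-1.08428571e-04  6.57390738e-01  7.53549867e-01  6.74657001e-05] 8.881041879259673 45.117287091046364 11.75
[ 270   73   93   75 6670]
((520.3970947265625, -115.26353454589844), (85.13102722167969, 64.98023986816406), 7.840023040771484)
[287  73  15  75 991] ((500.5577392578125, -117.96269226074219), (12.04603385925293, 64.8646011352539), 7.823352813720703) 19.072203978957305
[331  73  15  75 988] ((540.3197631835938, -112.51136016845703), (12.155847549438477, 64.89763641357422), 7.597299575805664) 19.09987839185726
1863 ((519.83056640625, -115.26957702636719), (25.51185417175293, 61.07992935180664), 8.148307800292969) [ 520.16587082 -114.9167817    11.32412405]
```

View pics/w4.png

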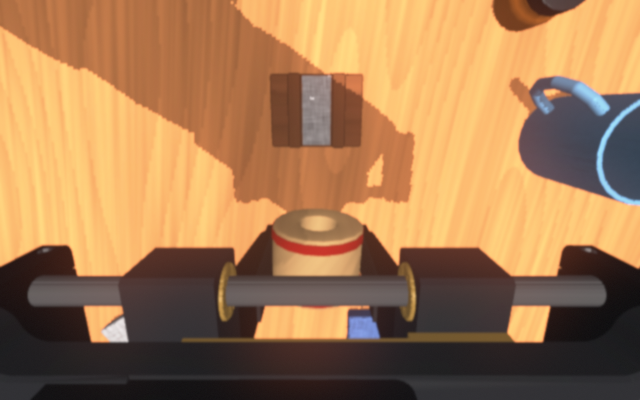

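The cradle at (317,110) is square to the tool. I only need to shift about 70 mm along tool x, then descend.

Request:
move_arm(targets=[[10.5,-0.4,0,0,0,0,40],[20,-0.4,0,0,0,0,40],[20,0,10,0,0,0,40],[14,0,20,0,0,0,40],[6,0,25,0,0,0,40],[0,0,25,0,0,0,40],[0,0,20,0,0,0,40],[0,0,10,0,0,0,40],[0,0,5,0,0,0,40],[0,0,0,0,0,0,40],[0,0,0,0,0,0,40],[0,0,0,0,0,0,40]])

```text
t: 13.0
tcp_pos: [520.7, -116.7, 40.8]
eef_rot: [0.001, 0.658, 0.753, 0.0]
contact_force: [0.5, -0.6, -1.2]
opening: 45.1
finger_force: 8.9
```

```bash
python3 st.py | head -1
```

```text
tcp [ 520.42 -116.71   40.33] Ftool [-0.04  0.25  1.14] sd [0.48 0.14 0.46] Mtool [ 0.051 -0.087  0.007] op 45.54 ff 8.881089123297858 t 13.2
```

Request:
move_arm(targets=[[1,0,3,0,0,0,40],[0,0,4,0,0,0,40],[0,0,4,0,0,0,40],[0,0,2,0,0,0,40],[0,0,1,0,0,0,40],[0,0,0,0,0,0,40],[0,0,0,0,0,0,40]])

```text
t: 13.95
tcp_pos: [520.2, -115.7, 26.0]
eef_rot: [0.0, 0.658, 0.753, 0.0]
contact_force: [0.4, 0.0, -0.4]
opening: 44.9
finger_force: 8.9
```

```bash
python3 st.py | head -1
```

```text
tcp [ 520.2  -115.67   26.01] Ftool [0.03 0.33 1.07] sd [0.53 0.21 0.37] Mtool [ 0.058 -0.091  0.006] op 45.12 ff 8.880993137995908 t 14.15
```

Request:
move_arm(targets=[[0,0,0.5,0,0,0,40],[0,0,0.5,0,0,0,40],[0,0,0.5,0,0,0,40],[0,0,0.3,0,0,0,40],[0,0,0,0,0,0,40],[0,0,0,0,0,0,40]], grip_force=5)

```text
t: 14.8
tcp_pos: [520.5, -115.5, 24.4]
eef_rot: [0.0, 0.658, 0.753, 0.0]
contact_force: [2.2, 3.2, 4.4]
opening: 45.4
finger_force: 5.0
```

```bash
python3 st.py | head -1
```

```text
tcp [ 520.5  -115.56   24.4 ] Ftool [ 3.03  2.12 -5.62] sd [0.34 0.52 0.08] Mtool [-0.205  0.417  0.056] op 45.45 ff 4.956893302733079 t 15.0
```

Request:
move_arm(targets=[[0,0,0.2,0,0,0,40],[0,0,0,0,0,0,46],[0,0,0,0,0,0,47],[0,0,0,0,0,0,49],[0,0,0,0,0,0,54],[0,0,0,0,0,0,60],[0,0,0,0,0,0,66],[0,0,0,0,0,0,70]], grip_force=3)

```text
t: 15.85
tcp_pos: [520.1, -115.6, 23.9]
eef_rot: [-0.0, 0.658, 0.753, 0.0]
contact_force: [0.0, 0.5, 0.4]
opening: 68.1
finger_force: 0.0
```

```bash
python3 st.py
```

```text
tcp [ 520.15 -115.63   23.93] Ftool [-0.67  0.29  0.32] sd [0.61 0.49 0.08] Mtool [ 0.052 -0.067  0.017] op 69.62 ff 0.0 t 16.05
218 x 18.4 y -20.0 21.1 0.55 topz -8.2
227 x 16.6 y -22.1 23.6 0.72 topz -21.9
236 x 18.0 y -21.5 22.6 0.53 topz -33.6
245 x 14.8 y -21.2 22.0 0.4 topz -38.5
254 x 10.1 y -21.4 22.3 0.46 topz -37.5
263 x 5.5 y -21.5 22.6 0.52 topz -37.7
272 x 1.0 y -21.1 22.2 0.54 topz -36.6
```

Request:
move_arm(targets=[[0,0,-5,0,0,0,76],[0,0,-12,0,0,0,76],[0,0,-20,0,0,0,76],[0,0,-25,0,0,0,76],[0,0,-25,0,0,0,76],[0,0,-25,0,0,0,76],[-15,0,-15,0,0,0,76],[-25,0,-4,0,0,0,76],[-20,0,0,0,0,0,76],[-10,0,0,0,0,0,76],[0,0,0,0,0,0,76],[0,0,0,0,0,0,76]])

```text
t: 17.3
tcp_pos: [529.2, -184.5, 155.0]
eef_rot: [-0.0, 0.658, 0.753, 0.0]
contact_force: [-0.6, 0.1, -0.3]
opening: 76.4
finger_force: 0.0
```

Run:
```python
from h import *
for _ in range(5): capture("side")
s=get_state(); c=capture("wrist"); P=cloud(c,s); cv2.imwrite("pics/w5.png",c["frame"])
print(s["tcp_pos"],s["t"])
near=(np.hypot(P[...,0]-520,P[...,1]+115)<75)&(c["depth"]>0)
m=near&(P[...,2]>30)&(P[...,2]<70); q=P[m]
print(cv2.minAreaRect(q[:,:2].astype(np.float32)),np.percentile(q[:,2],98))
m=near&(P[...,2]>5)&(P[...,2]<25)
print(cv2.minAreaRect(P[m][:,:2].astype(np.float32)))
```

```text
[ 529.50359799 -184.39271973  154.92761107] 17.55
((520.5765380859375, -115.104248046875), (46.082366943359375, 35.97813415527344), 7.459798336029053) 61.24104083902426
((520.4990844726562, -115.91358947753906), (85.09252166748047, 65.38810729980469), 7.800430774688721)
```

View pics/w5.png

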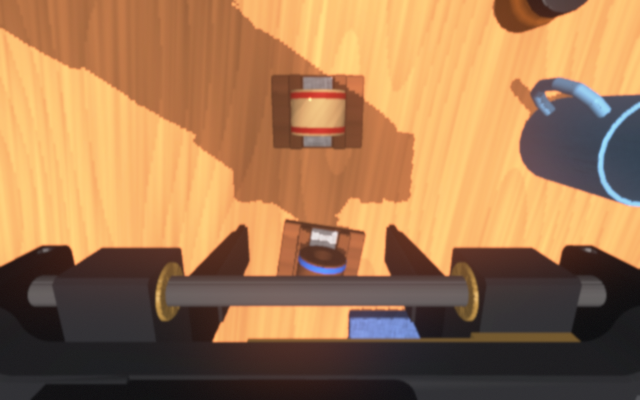

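The core lies centred between the ridges at (318,110), within 1 mm and 0.01 rad of the cradle. The spare core and its cradle at (322,255) look untouched.

```bash
python3 -c "
from station import ticket
print(ticket.finish_job())"
```

```text
the job is handed in; nothing more can be done
None
```

The core came off the rod without binding and now lies released in the empty cradle, about 1 mm from centre by the wrist camera; the job is handed in, but no verdict came back.

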